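# Stack the chutney jars on the display boards

## Robot

A 6-joint arm with a two-finger parallel gripper is mounted at the origin on the work surface. World frame = base frame: x ahead of the robot, y to its left, z up, the work surface at z = 0. Lengths are in m, angles in degrees, forces in N, time in s.
With the tool pointing down it reaches from about 0.35 to 0.875 m from the base axis. Payload 4.2 kg.
Tool frame: the origin (TCP) lies between the finger pads; the fingertips stand 17 mm ahead of it and the grasp point (between the pads) lies 2 mm behind it; z points along the fingers, y is the line along which they close (so a half turn about z gives the same grasp; the last joint's range is limited). The gripper opens to 87 mm and grips with 3 to 60 N. Pads are 19 mm wide; open, the fingers measure 117 mm over their backs; the gripper's body (75 mm by 190 mm) begins 51 mm behind the grasp point.
Start: joints at [-54.74, 22.042, 0.453, 0, -68.411, -14.817], TCP at [0.218, -0.586, 0.24] pointing down, gripper open.
Joint ranges: [-179.83, 179.83], [-69.29, 118.12], [-61.27, 80.66], [-181.25, 117.63], [-171.15, -9.14], [-177.46, 177.46]. Speed limits (degrees/s): [159.86, 159.86, 180, 180, 180, 180].

## Interface

Orientations are given as a 3x3 rotation matrix whose columns are the frame's x, y, z axes.
In Python, from station import r gives the robot as it stands.
- The arm moves only by the tool servo_tool, never from a script. Its argument "targets" is a list of rows, each a list of 5 numbers: the shift along the world's x, y, z in units of 30 mm (1.0 is 30 mm), then the turn about the world's z in rad, then the finger opening in mm, from 0 to 87. In form: [[x, y, z, turn, gripper], ...]. A call has exactly 5 rows; each row is the pose to reach, as a shift and turn from the pose commanded when the call began; what a row does not reach only later rows make up. A row lasts 1/12 s, in which the tool goes at most 41.7 mm and 7.16 degrees, less where a joint would pass 70% of its speed; a pose out of reach is approached as far as the arm can. A call with a gripper value outside its range is refused whole. The fingers move at their own pace and stop on an object; the grip force is fixed at half the most. Time passes only in rows, so rows that repeat a pose let the fingers close, or fill a call up. It gives the time, the measured TCP pose, the force, the opening and the grip force at its end, in the units of the state.
- r.sense(): the state, without advancing time (a new reading comes with each control period).
- r.capture(name): name is "side" or "top"; returns a dict with "pixels" (400x640x3 uint8, red, green, blue), "fx", "fy", "cx", "cy" (pixels), "world_from_camera" (4x4, takes a point from camera to world coordinates). Camera axes: x right, y down, z forward; pixel columns grow to the right and rows downward; lengths in m; the calibration is good to about 2 mm. A picture is of the moment at which its call begins. There is no depth.
- r.finish_job(): hands the job in; it is judged then, once.
The state is a dict: "time_s": time; "joints": joint angles; "joint_velocities": joint speeds; "effort": joint torques, N m; "tcp_pos": TCP position; "ee_rot": TCP orientation; "wrist_force": force on the tool from outside, world axes, zero at the start; "moment": the same for the moment, N m; "gripper_width": opening from 0.0 (shut) to 1.0 (fully open); "gripper_force": force on a finger pad.
Only numpy, scipy, OpenCV 4.12 (cv2) and the standard library are available. Lean on these libraries where they do the work, as an engineer would, in place of code of your own. Each camera call takes 0.05 s, during which the arm holds its last target. There are 200 camera calls.

## Task

Make up the two sample stacks for the sales counter: the three round jars that stand singly on the table go on the round wooden board and the two square jars on the square board, in each stack the largest at the bottom and the smallest on top. Centre every jar on what it stands on, turn the square jars so that their sides run parallel to the edges of their board, set the glass down gently without dropping it, and leave the juice bottles standing where they are.

Things in the scene. Friction and masses are not known exactly. Their poses are not given: they have to be found in the camera images.
- round_large: the largest round jar: upright closed glass cylinder of brown chutney, 64 mm diameter, flat brass lid (60 mm diameter, 12 mm high) on top, 76 mm high in all; starts standing upright by itself on the open table (not one of the stock jars in the carton or in the piled group at the far edge). Origin at the centre of its underside, z up. About 0.25 to 0.45 kg
- round_medium: the middle-sized round jar: upright closed glass cylinder of brown chutney, 52 mm diameter, flat brass lid (48 mm diameter, 12 mm high) on top, 60 mm high in all; starts standing upright by itself on the open table (not one of the stock jars in the carton or in the piled group at the far edge). Origin at the centre of its underside, z up. About 0.14 to 0.25 kg
- round_small: the smallest round jar: upright closed glass cylinder of brown chutney, 40 mm diameter, flat brass lid (36 mm diameter, 12 mm high) on top, 46 mm high in all; starts standing upright by itself on the open table (not one of the stock jars in the carton or in the piled group at the far edge). Origin at the centre of its underside, z up. About 0.07 to 0.12 kg
- square_large: the larger square jar: upright closed glass square block of brown chutney, 58 x 58 mm, flat square brass lid (54 mm wide, 12 mm high) on top, 64 mm high in all; starts standing upright on the table at any yaw. Origin at the centre of its underside, z up, x and y square to its side faces. About 0.22 to 0.4 kg
- square_small: the smaller square jar: upright closed glass square block of brown chutney, 40 x 40 mm, flat square brass lid (36 mm wide, 12 mm high) on top, 46 mm high in all; starts standing upright on the table at any yaw. Origin at the centre of its underside, z up, x and y square to its side faces. About 0.08 to 0.15 kg
- round_board: round light-wood display board, 100 mm diameter, 18 mm thick, fixed to the table. Origin at the centre of its underside (its top is at z = 18 mm), z up
- square_board: square light-wood display board, 92 x 92 mm, 18 mm thick, fixed to the table at any yaw. Origin at the centre of its underside (its top is at z = 18 mm), z up, x and y square to its edges
- bottle0: small juice bottle with red cap, orange, 56 mm diameter, 150 mm high, loose, standing on the table; to be left alone. Origin at the centre of its underside, z up. This one stands on the robot's right, in the far part of the work area
- bottle1: small juice bottle with red cap, orange, 56 mm diameter, 150 mm high, loose, standing on the table; to be left alone. Origin at the centre of its underside, z up. This one stands ahead, in the far part of the work area
- bottle2: small juice bottle with red cap, orange, 56 mm diameter, 150 mm high, loose, standing on the table; to be left alone. Origin at the centre of its underside, z up. This one stands on the robot's left, in the far part of the work area

How it is judged (in metres and radians):
At the end, for the whole second after the job is handed in: Round stack on the round board, square stack on the square one, largest at the bottom: bottom jars within 12 mm of the board centre, the others within 10 mm of the jar below; square jars within 12 degrees of parallel to the board; all upright (0.1 rad), resting (height within 5 mm) and still (horizontal distance between round_large and round_board below 0.012 m and z of round_large in the frame of round_board between 0.013 and 0.023 m and horizontal distance between round_medium and round_large below 0.01 m and z of round_medium in the frame of round_large between 0.071 and 0.081 m and horizontal distance between round_small and round_medium below 0.01 m and z of round_small in the frame of round_medium between 0.055 and 0.065 m and horizontal distance between square_large and square_board below 0.012 m and z of square_large in the frame of square_board between 0.013 and 0.023 m and horizontal distance between square_small and square_large below 0.01 m and z of square_small in the frame of square_large between 0.059 and 0.069 m and angle between each of round_large, round_medium, round_small, square_large, square_small's own z axis and vertical below 0.1 rad and linear speed of each of round_large, round_medium, round_small, square_large, square_small below 0.03 m/s and (angle between the x axis of square_large and the x axis of square_board, either way round below 0.21 rad or angle between the x axis of square_large and the y axis of square_board, either way round below 0.21 rad) and (angle between the x axis of square_small and the x axis of square_board, either way round below 0.21 rad or angle between the x axis of square_small and the y axis of square_board, either way round below 0.21 rad)); the robot touches nothing.
It fails at once if a bottle is pushed more than 30 mm from its place or tipped ((distance of bottle0 from where it was at the start of the episode above 0.03 m or angle between bottle0's own z axis and vertical above 0.35 rad) or (distance of bottle1 from where it was at the start of the episode above 0.03 m or angle between bottle1's own z axis and vertical above 0.35 rad) or (distance of bottle2 from where it was at the start of the episode above 0.03 m or angle between bottle2's own z axis and vertical above 0.35 rad)).
It fails at once if a jar is dropped: it moves faster than 0.5 m/s (a fall of some 13 mm) with no finger holding it ((contact force between the fingers and round_large below 0.05 N and linear speed of round_large above 0.5 m/s) or (contact force between the fingers and round_medium below 0.05 N and linear speed of round_medium above 0.5 m/s) or (contact force between the fingers and round_small below 0.05 N and linear speed of round_small above 0.5 m/s) or (contact force between the fingers and square_large below 0.05 N and linear speed of square_large above 0.5 m/s) or (contact force between the fingers and square_small below 0.05 N and linear speed of square_small above 0.5 m/s)).
It also fails if it takes over 136 s, if anything falls off the work surface, if the arm or the gripper's body presses on something with over 40 N, if the wrist force passes 120 N, or if a joint passes its speed limit or range.

## Working session

There is one attempt and no reset: what is moved stays moved. The work goes in short steps, Python scripts to look and compute and a tool call to move; the robot and the scene stay as the last step left them, time stands still between calls to the robot, and variables do not carry over. Pictures are saved under pics/ and viewed, at most 14 in all, crops included, and the job is handed in when it is done.

Besides the shell and the picture viewer there is one more tool, called after ">>>" by a JSON object that holds its "api" and its "payload", one argument or row to a line. servo_tool: Moves the arm, as the interface text tells. Its arguments: {"type":"object","properties":{"targets":{"type":"array","items":{"type":"array","items":{"type":"number"}}}},"required":["targets"]}

```bash
ls; mkdir -p pics
python3 - <<'E'
from station import r
import cv2,numpy as np
s=r.sense(); print({k:np.round(v,3).tolist() for k,v in s.items()})
for n in ("top","side"):
    c=r.capture(n); cv2.imwrite(f"pics/{n}0.png",c["pixels"][:,:,::-1]); print(n,c["fx"],c["fy"],c["cx"],c["cy"],np.round(c["world_from_camera"],4).tolist())
E
```

```text
pics
{'time_s': 0.0, 'joints': [-54.741, 22.091, 0.38, -0.029, -68.412, -14.817], 'joint_velocities': [0.113, 0.031, 0.027, 0.11, -0.015, 0.042], 'effort': [-0.001, -39.067, 18.741, 4.22, 0.011, -0.0], 'tcp_pos': [0.218, -0.585, 0.238], 'ee_rot': [[-0.937, -0.349, -0.001], [-0.349, 0.937, 0.002], [0.0, 0.002, -1.0]], 'wrist_force': [0.05, -0.323, -0.228], 'moment': [-0.073, 0.011, 0.034], 'gripper_force': 0.0, 'gripper_width': 0.999}
top 447.44254946408506 447.44254946408506 319.8884212798747 203.18083665450243 [[0.0075, -0.9871, 0.1597, 0.341], [-1.0, -0.0079, -0.0017, 0.0111], [0.003, -0.1597, -0.9872, 1.156], [0.0, 0.0, 0.0, 1.0]]
side 449.60406062686 449.60406062686 320.7276010804774 203.75338528122268 [[-0.9679, -0.1289, 0.2158, 0.231], [-0.2513, 0.5185, -0.8173, 1.0956], [-0.0065, -0.8453, -0.5343, 0.7638], [0.0, 0.0, 0.0, 1.0]]
```

View pics/top0.png

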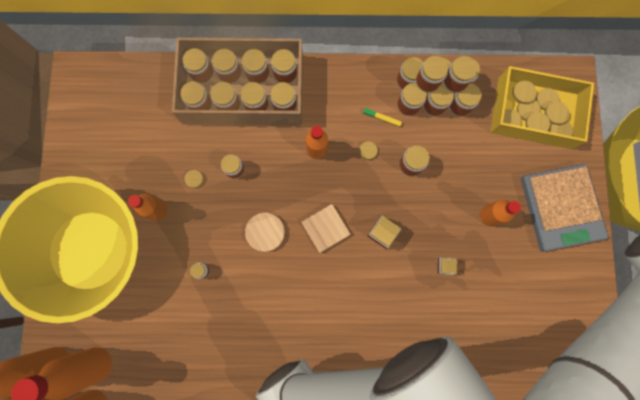

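View pics/side0.png

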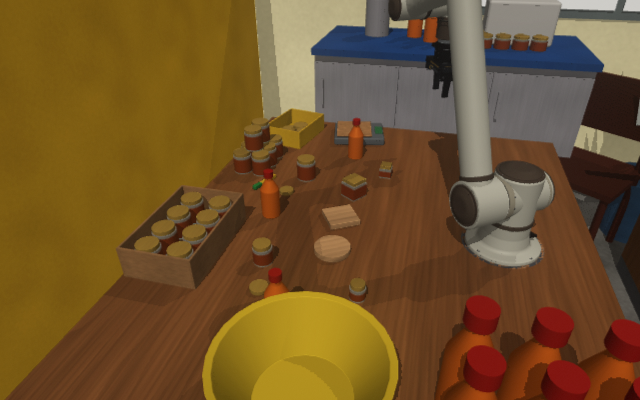

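The top view (up = +x, left = +y) shows the round board at (265,232) and the square board at (326,228). The round jars are at (416,159) large, (231,165) medium and (199,271) small. The square jars are at (385,232) large and (448,266) small. Bottles stand near (145,206), (317,143) and (500,213), and loose lids lie at (193,178) and (369,150). The side view agrees.

```bash
cat > h.py <<'E'
import cv2,numpy as np
from station import r
def ray(c,u,v,z):
    T=np.array(c["world_from_camera"]); d=T[:3,:3]@[(u-c["cx"])/c["fx"],(v-c["cy"])/c["fy"],1]; o=T[:3,3]
    return o+d*(z-o[2])/d[2]
def proj(c,p):
    T=np.linalg.inv(c["world_from_camera"]); q=T[:3,:3]@p+T[:3,3]
    return c["fx"]*q[0]/q[2]+c["cx"],c["fy"]*q[1]/q[2]+c["cy"]
def blob(c,u,v,z,lo,hi,half=26):
    "world centre (x,y), rect size mm, yaw deg of colour blob near pixel, cast on plane z"
    hsv=cv2.cvtColor(c["pixels"],cv2.COLOR_RGB2HSV)
    m=cv2.inRange(hsv,np.array(lo),np.array(hi)); w=np.zeros_like(m); u0,v0=int(u),int(v)
    w[v0-half:v0+half,u0-half:u0+half]=255
    m=cv2.morphologyEx(m&w,cv2.MORPH_CLOSE,np.ones((3,3)))
    cs,_=cv2.findContours(m,cv2.RETR_EXTERNAL,cv2.CHAIN_APPROX_NONE)
    k=max(cs,key=cv2.contourArea)
    P=np.array([ray(c,*p[0],z)[:2] for p in cv2.convexHull(k)],np.float32)
    M=cv2.minAreaRect(P*1000); 
    mo=cv2.moments(P*1000)
    cen=np.array([mo["m10"],mo["m01"]])/mo["m00"]
    return k,np.round(cen,1),np.round(M[0],1),np.round(M[1],1),round(M[2],1)
E
python3 - <<'E'
from h import *
c=r.capture("top"); hsv=cv2.cvtColor(c["pixels"],cv2.COLOR_RGB2HSV)
O={"RB":(265,232,.018,0),"SB":(326,228,.018,0),"SL":(386,230,.064,1),"SS":(448,264,.046,1),"RL":(416,157,.076,1),"RM":(231,163,.06,1),"RS":(199,269,.046,1)}
im=c["pixels"][:,:,::-1].copy()
for n,(u,v,z,k) in O.items():
    print(n,hsv[v-1:v+2,u-1:u+2].reshape(-1,3).mean(0).round())
    lo,hi=((8,50,150),(22,135,255)) if not k else ((17,100,90),(32,255,255))
    try:
        b=blob(c,u,v,z,lo,hi); print(n,*b[1:]); cv2.drawContours(im,[b[0]],-1,(255,0,0),1)
    except Exception as e: print(n,e)
print("table",hsv[320,250],hsv[200,350])
cv2.imwrite("pics/seg.png",cv2.resize(im[135:290,175:475],None,fx=2.6,fy=2.6,interpolation=cv2.INTER_NEAREST))
E
```

```text
RB [ 16. 104. 225.]
RB [450.6 151.3] [450.6 150.4] [102.1 102. ] 46.2
SB [ 15. 108. 214.]
SB [461.9  -4.5] [461.7  -5.2] [96.5 96.9] 31.2
SL [ 20. 145. 192.]
SL [ 450.6 -152.3] [ 450.7 -152.4] [57.2 56.5] 55.7
SS [ 20. 143. 175.]
SS [ 368.  -310.3] [ 367.8 -310.8] [37.  37.6] 87.9
RL [ 20. 145. 191.]
RL [ 634.4 -231.1] [ 635.3 -231.6] [59.8 59.4] 88.7
RM [ 20. 145. 192.]
RM [618.6 236.5] [619.  236.2] [46.9 45.3] 2.1
RS [ 20. 145. 180.]
RS [351.6 309.5] [351.7 309.8] [35.2 35.4] 46.3
table [ 13 142 145] [ 13 141 148]
```

View pics/seg.png

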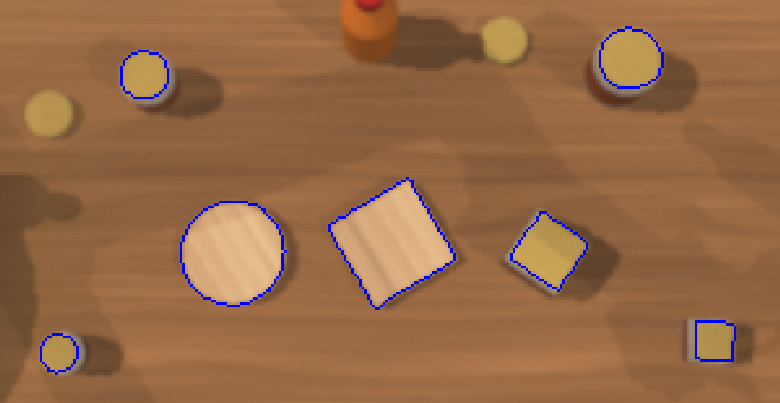

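The segmentation is clean: each lid and board outline is traced, and the two loose lids are left out. Next I move above the large square jar.

>>> {"api": "servo_tool", "payload": {
  "targets": [
    [0.3, 0.5, 0, 0.08, 87],
    [0.8, 1.5, 0, 0.16, 87],
    [1.4, 2.7, 0, 0.24, 87],
    [2.0, 3.9, 0, 0.32, 87],
    [2.6, 5.1, 0, 0.4, 87]
  ]
}}

```text
time_s: 0.57
tcp_pos: [0.2964, -0.431, 0.2391]
ee_rot: [[-0.725, -0.689, -0.001], [-0.689, 0.725, 0.001], [-0.0, 0.001, -1.0]]
wrist_force: [1.2, -0.2, -0.2]
gripper_width: 0.997
gripper_force: 0.0
```

>>> {"api": "servo_tool", "payload": {
  "targets": [
    [0.6, 1.1, 0, 0.08, 87],
    [1.2, 2.2, 0, 0.14, 87],
    [1.8, 3.3, 0, 0.19, 87],
    [2.4, 4.4, 0, 0.21, 87],
    [3.0, 5.5, 0, 0.216, 87]
  ]
}}

```text
time_s: 0.98
tcp_pos: [0.3866, -0.2658, 0.2396]
ee_rot: [[-0.562, -0.827, 0.0], [-0.827, 0.562, 0.0], [-0.0, -0.0, -1.0]]
wrist_force: [1.1, -0.2, 0.1]
gripper_width: 0.999
gripper_force: 0.0
```

>>> {"api": "servo_tool", "payload": {
  "targets": [
    [0.6, 1.1, 0, 0, 87],
    [1.2, 2.2, -0.5, 0, 87],
    [1.7, 3.1, -1, 0, 87],
    [2.05, 3.65, -1.5, 0, 87],
    [2.16, 3.85, -2, 0, 87]
  ]
}}

```text
time_s: 1.4
tcp_pos: [0.4525, -0.1498, 0.179]
ee_rot: [[-0.56, -0.828, 0.001], [-0.828, 0.56, 0.0], [-0.001, -0.001, -1.0]]
wrist_force: [-0.0, 0.2, -0.3]
gripper_width: 1.0
gripper_force: 0.0
```

```bash
cat >> h.py <<'E'
def go(x,y,z,yaw):
    "print remaining move (units of 30 mm, rad) to tcp x,y,z mm with closing axis at yaw (mod 180)"
    s=r.sense(); R=np.array(s["ee_rot"]); a=np.degrees(np.arctan2(R[1,1],R[0,1])); d=(yaw-a+90)%180-90
    p=np.array(s["tcp_pos"])*1000
    print("t",round(s["time_s"],2),"tcp",p.round(1),"yaw",round(a,1),"need",((np.array([x,y,z])-p)/30).round(2),round(np.radians(d),3),"J",np.round(s["joints"],0),"w",round(s["gripper_width"]*87,1),"F",np.round(s["wrist_force"],1))
E
python3 -c "
from h import *
go(450.7,-152.4,30,145.7)"
```

```text
t 1.4 tcp [ 452.5 -149.8  179. ] yaw 145.9 need [-0.06 -0.09 -4.97] -0.004 J [  1.  11. -25.  -0. -54. -35.] w 87.0 F [-0.   0.2 -0.3]
```

>>> {"api": "servo_tool", "payload": {
  "targets": [
    [-0.03, -0.05, -0.8, 0, 87],
    [-0.06, -0.09, -1.8, 0, 87],
    [-0.06, -0.09, -2.8, 0, 87],
    [-0.06, -0.09, -3.7, 0, 87],
    [-0.06, -0.09, -4.4, 0, 87]
  ]
}}

```text
time_s: 1.82
tcp_pos: [0.4482, -0.1547, 0.0455]
ee_rot: [[-0.563, -0.826, -0.002], [-0.826, 0.563, 0.0], [0.001, 0.002, -1.0]]
wrist_force: [-0.0, -0.1, 0.1]
gripper_width: 0.997
gripper_force: 0.0
```

>>> {"api": "servo_tool", "payload": {
  "targets": [
    [0, 0, -0.4, 0, 87],
    [0, 0, -0.55, 0, 87],
    [0, 0, -0.55, 0, 80],
    [0, 0, -0.55, 0, 70],
    [0, 0, -0.55, 0, 62]
  ]
}}

```text
time_s: 2.23
tcp_pos: [0.4502, -0.1548, 0.032]
ee_rot: [[-0.563, -0.827, 0.002], [-0.827, 0.563, -0.0], [-0.001, -0.002, -1.0]]
wrist_force: [-0.3, 0.2, -0.5]
gripper_width: 0.855
gripper_force: 0.0
```

>>> {"api": "servo_tool", "payload": {
  "targets": [
    [0, 0, 0, 0, 60],
    [0, 0, 0, 0, 50],
    [0, 0, 0, 0, 40],
    [0, 0, 0, 0, 40],
    [0, 0, 0, 0, 40]
  ]
}}

```text
time_s: 2.65
tcp_pos: [0.4493, -0.1547, 0.0318]
ee_rot: [[-0.563, -0.826, 0.0], [-0.826, 0.563, 0.0], [-0.0, -0.0, -1.0]]
wrist_force: [-1.1, 0.5, 6.5]
gripper_width: 0.667
gripper_force: 30.0
```

```bash
python3 -c "
from h import *
go(461.9,-5,48,121.2)"
```

```text
t 2.65 tcp [ 449.3 -154.7   31.8] yaw 145.7 need [0.42 4.99 0.54] -0.428 J [  1.  23. -35.  -0. -32. -35.] w 58.1 F [-1.1  0.5  6.5]
```

>>> {"api": "servo_tool", "payload": {
  "targets": [
    [0, 0, 0.2, 0, 40],
    [0, 0, 0.5, 0, 40],
    [0, 0, 0.9, 0, 40],
    [0, 0, 1.3, 0, 40],
    [0, 0, 1.5, 0, 40]
  ]
}}

```text
time_s: 3.07
tcp_pos: [0.45, -0.1549, 0.0776]
ee_rot: [[-0.563, -0.827, 0.002], [-0.827, 0.563, -0.0], [-0.001, -0.002, -1.0]]
wrist_force: [0.5, -0.1, -2.9]
gripper_width: 0.666
gripper_force: 30.0
```

>>> {"api": "servo_tool", "payload": {
  "targets": [
    [0.02, 0.4, 0, -0.08, 40],
    [0.1, 1.2, 0, -0.17, 40],
    [0.2, 2.1, 0, -0.26, 40],
    [0.25, 3.0, 0, -0.35, 40],
    [0.3, 3.8, 0, -0.428, 40]
  ]
}}

```text
time_s: 3.48
tcp_pos: [0.4582, -0.0396, 0.0762]
ee_rot: [[-0.858, -0.514, 0.0], [-0.514, 0.858, 0.0], [-0.0, 0.0, -1.0]]
wrist_force: [1.0, 0.8, -3.3]
gripper_width: 0.662
gripper_force: 30.0
```

>>> {"api": "servo_tool", "payload": {
  "targets": [
    [0.05, 0.6, 0, 0, 40],
    [0.05, 1.0, 0, 0, 40],
    [0.05, 1.14, 0, 0, 40],
    [0.05, 1.14, 0, 0, 40],
    [0.05, 1.14, 0, 0, 40]
  ]
}}

```text
time_s: 3.9
tcp_pos: [0.4595, -0.0069, 0.076]
ee_rot: [[-0.855, -0.518, -0.0], [-0.518, 0.855, -0.0], [0.0, 0.0, -1.0]]
wrist_force: [0.1, -0.5, -2.4]
gripper_width: 0.668
gripper_force: 30.0
```

Run:
```python
from h import *
go(459.7,-6.5,48,121.2)
c=r.capture("side"); cv2.imwrite("pics/s1.png",c["pixels"][60:300,180:500,::-1].repeat(2,0).repeat(2,1))
```

```text
t 3.9 tcp [459.5  -6.9  76. ] yaw 121.2 need [ 0.01  0.01 -0.93] -0.0 J [ 19.  18. -34.  -0. -38. -78.] w 58.1 F [ 0.1 -0.5 -2.4]
```

View pics/s1.png

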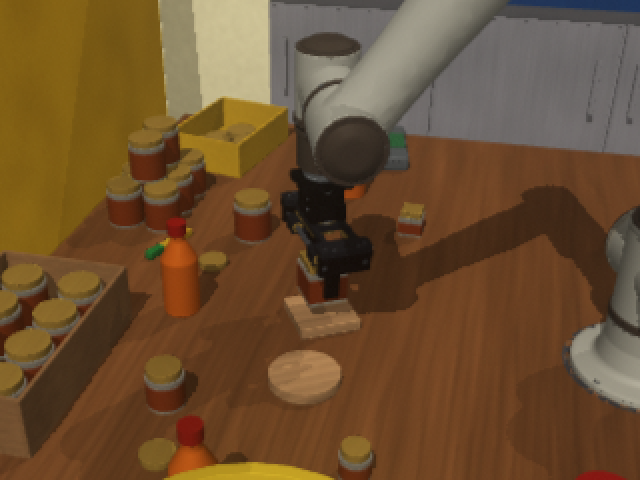

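The side view shows the large square jar held upright just above its board, at crop (325,280). I'll lower it.

>>> {"api": "servo_tool", "payload": {
  "targets": [
    [0, 0, -0.3, 0, 40],
    [0, 0, -0.6, 0, 40],
    [0, 0, -0.75, 0, 40],
    [0, 0, -0.83, 0, 40],
    [0, 0, -0.87, 0, 40]
  ]
}}

```text
time_s: 4.37
tcp_pos: [0.4587, -0.0074, 0.0497]
ee_rot: [[-0.855, -0.518, -0.004], [-0.518, 0.855, -0.002], [0.004, 0.001, -1.0]]
wrist_force: [-5.7, -0.3, 15.6]
gripper_width: 0.663
gripper_force: 30.0
```

>>> {"api": "servo_tool", "payload": {
  "targets": [
    [0, 0, -0.02, 0, 40],
    [0, 0, -0.03, 0, 40],
    [0, 0, -0.04, 0, 40],
    [0, 0, -0.04, 0, 40],
    [0, 0, -0.04, 0, 40]
  ]
}}

```text
time_s: 4.78
tcp_pos: [0.4587, -0.0074, 0.0497]
ee_rot: [[-0.855, -0.518, -0.002], [-0.518, 0.855, -0.001], [0.003, 0.0, -1.0]]
wrist_force: [-5.7, -0.2, 11.5]
gripper_width: 0.664
gripper_force: 30.0
```

>>> {"api": "servo_tool", "payload": {
  "targets": [
    [0, 0, 0.03, 0, 60],
    [0, 0, 0.03, 0, 65],
    [0, 0, 0.03, 0, 72],
    [0, 0, 0.03, 0, 80],
    [0, 0, 0.03, 0, 80]
  ]
}}

```text
time_s: 5.2
tcp_pos: [0.46, -0.0066, 0.0495]
ee_rot: [[-0.855, -0.518, 0.0], [-0.518, 0.855, 0.0], [-0.0, -0.0, -1.0]]
wrist_force: [-0.2, -0.6, -0.0]
gripper_width: 0.877
gripper_force: 0.0
```

>>> {"api": "servo_tool", "payload": {
  "targets": [
    [0, 0, 0.4, 0, 80],
    [0, 0, 1.2, 0, 80],
    [0, 0, 2.3, 0, 80],
    [0, 0, 3.4, 0, 80],
    [0, 0, 4.2, 0, 80]
  ]
}}

```text
time_s: 5.62
tcp_pos: [0.4606, -0.0065, 0.1782]
ee_rot: [[-0.855, -0.519, 0.003], [-0.519, 0.855, 0.0], [-0.003, -0.001, -1.0]]
wrist_force: [1.9, 0.7, 0.6]
gripper_width: 0.92
gripper_force: 0.0
```

>>> {"api": "servo_tool", "payload": {
  "targets": [
    [-0.2, -0.6, 0, -0.1, 80],
    [-0.5, -1.7, 0, -0.2, 80],
    [-0.9, -2.9, 0, -0.3, 80],
    [-1.3, -4.1, 0, -0.4, 80],
    [-1.7, -5.3, 0, -0.5, 80]
  ]
}}

```text
time_s: 6.03
tcp_pos: [0.4081, -0.1668, 0.1757]
ee_rot: [[-0.999, -0.041, 0.0], [-0.041, 0.999, 0.0], [-0.0, -0.0, -1.0]]
wrist_force: [0.3, -0.2, -0.0]
gripper_width: 0.922
gripper_force: 0.0
```

>>> {"api": "servo_tool", "payload": {
  "targets": [
    [-0.3, -1.2, 0, -0.06, 70],
    [-0.7, -2.4, 0, -0.08, 70],
    [-1.0, -3.5, -0.4, -0.08, 70],
    [-1.25, -4.3, -1.0, -0.08, 70],
    [-1.35, -4.8, -1.6, -0.08, 70]
  ]
}}

```text
time_s: 6.45
tcp_pos: [0.3675, -0.3119, 0.1273]
ee_rot: [[-0.999, 0.038, 0.001], [0.038, 0.999, -0.001], [-0.001, -0.001, -1.0]]
wrist_force: [-0.4, 0.2, 0.1]
gripper_width: 0.807
gripper_force: 0.0
```

Run:
```python
from h import *
go(367.9,-310.5,21,88)
c=r.capture("top")
lo,hi=(17,100,90),(32,255,255)
u,v=proj(c,np.array([.462,-.005,.082])); b=blob(c,u,v,.082,lo,hi); print("SL",*b[1:])
b=blob(c,326,228,.018,(8,50,150),(22,135,255)); print("SB",*b[1:])
```

```text
t 6.45 tcp [ 367.5 -311.9  127.3] yaw 87.8 need [ 0.01  0.05 -3.54] 0.003 J [-21.  15. -28.   0. -47. -71.] w 70.2 F [-0.4  0.2  0.1]
SL [462.1  -5.7] [462.   -5.7] [56.5 56.6] 31.6
SB [461.6  -2.4] [460.8  -4.6] [97.3 93.3] 30.1
```

>>> {"api": "servo_tool", "payload": {
  "targets": [
    [0.01, 0.05, -0.6, 0, 70],
    [0.01, 0.05, -1.5, 0, 70],
    [0.01, 0.05, -2.4, 0, 70],
    [0.01, 0.05, -3.1, 0, 70],
    [0.01, 0.05, -3.5, 0, 70]
  ]
}}

```text
time_s: 6.92
tcp_pos: [0.3675, -0.3072, 0.0205]
ee_rot: [[-0.999, 0.035, -0.004], [0.035, 0.999, 0.002], [0.004, 0.001, -1.0]]
wrist_force: [0.1, -0.0, 0.7]
gripper_width: 0.801
gripper_force: 0.0
```

>>> {"api": "servo_tool", "payload": {
  "targets": [
    [0, 0, 0, 0, 65],
    [0, 0, 0, 0, 55],
    [0, 0, 0, 0, 48],
    [0, 0, 0, 0, 45],
    [0, 0, 0, 0, 42]
  ]
}}

```text
time_s: 7.33
tcp_pos: [0.3694, -0.3083, 0.0238]
ee_rot: [[-0.999, 0.035, 0.002], [0.035, 0.999, -0.001], [-0.002, -0.001, -1.0]]
wrist_force: [-0.2, 0.1, -0.3]
gripper_width: 0.535
gripper_force: 0.0
```

>>> {"api": "servo_tool", "payload": {
  "targets": [
    [0, 0, 0, 0, 38],
    [0, 0, 0, 0, 32],
    [0, 0, 0, 0, 25],
    [0, 0, 0, 0, 25],
    [0, 0, 0, 0, 25]
  ]
}}

```text
time_s: 7.75
tcp_pos: [0.3694, -0.3086, 0.0236]
ee_rot: [[-0.999, 0.035, 0.002], [0.035, 0.999, -0.001], [-0.002, -0.001, -1.0]]
wrist_force: [-1.2, 0.2, 5.9]
gripper_width: 0.458
gripper_force: 30.0
```

```bash
python3 -c "
from h import *
go(462.1,-5.7,103,121.6)"
```

```text
t 7.75 tcp [ 369.4 -308.6   23.6] yaw 88.0 need [ 3.09 10.1   2.65] 0.586 J [-20.  25. -34.   0. -31. -72.] w 39.8 F [-1.2  0.2  5.9]
```

>>> {"api": "servo_tool", "payload": {
  "targets": [
    [0, 0, 0.3, 0, 25],
    [0, 0, 1.0, 0, 25],
    [0, 0, 1.9, 0, 25],
    [0, 0, 2.8, 0, 25],
    [0, 0, 3.5, 0, 25]
  ]
}}

```text
time_s: 8.17
tcp_pos: [0.3684, -0.3079, 0.1296]
ee_rot: [[-0.999, 0.035, 0.001], [0.035, 0.999, -0.0], [-0.001, -0.0, -1.0]]
wrist_force: [0.0, -0.2, -1.1]
gripper_width: 0.456
gripper_force: 30.0
```

>>> {"api": "servo_tool", "payload": {
  "targets": [
    [0.1, 0.3, 0.2, 0.1, 25],
    [0.3, 1.0, 0.4, 0.2, 25],
    [0.6, 2.0, 0.5, 0.3, 25],
    [0.9, 3.0, 0.5, 0.4, 25],
    [1.2, 4.0, 0.5, 0.48, 25]
  ]
}}

```text
time_s: 8.58
tcp_pos: [0.404, -0.1868, 0.143]
ee_rot: [[-0.901, -0.433, -0.0], [-0.433, 0.901, 0.001], [-0.0, 0.001, -1.0]]
wrist_force: [0.1, -0.5, -1.1]
gripper_width: 0.453
gripper_force: 30.0
```

>>> {"api": "servo_tool", "payload": {
  "targets": [
    [0.3, 1.0, 0, 0.06, 25],
    [0.6, 2.0, 0, 0.1, 25],
    [0.9, 3.0, 0, 0.106, 25],
    [1.2, 4.0, 0, 0.106, 25],
    [1.5, 4.9, 0, 0.106, 25]
  ]
}}

```text
time_s: 9.0
tcp_pos: [0.4489, -0.0394, 0.1428]
ee_rot: [[-0.852, -0.524, -0.001], [-0.524, 0.852, 0.0], [0.001, 0.001, -1.0]]
wrist_force: [0.9, -0.9, -1.5]
gripper_width: 0.455
gripper_force: 30.0
```

>>> {"api": "servo_tool", "payload": {
  "targets": [
    [0.2, 0.6, 0, 0, 25],
    [0.35, 1.0, 0, 0, 25],
    [0.43, 1.22, 0, 0, 25],
    [0.43, 1.22, -0.3, 0, 25],
    [0.43, 1.22, -0.6, 0, 25]
  ]
}}

```text
time_s: 9.42
tcp_pos: [0.4621, -0.0048, 0.1241]
ee_rot: [[-0.852, -0.523, 0.0], [-0.523, 0.852, 0.0], [-0.0, 0.0, -1.0]]
wrist_force: [-0.6, -0.6, -0.8]
gripper_width: 0.462
gripper_force: 30.0
```

Run:
```python
from h import *
go(463.3,-4.9,105.6,121.6)
```

```text
t 9.42 tcp [462.1  -4.8 124.1] yaw 121.5 need [ 0.04 -0.   -0.62] 0.001 J [ 20.  14. -31.  -0. -45. -78.] w 40.2 F [-0.6 -0.6 -0.8]
```

>>> {"api": "servo_tool", "payload": {
  "targets": [
    [0.03, 0, -0.2, 0, 25],
    [0.03, 0, -0.4, 0, 25],
    [0.03, 0, -0.52, 0, 25],
    [0.03, 0, -0.58, 0, 25],
    [0.03, 0, -0.62, 0, 25]
  ]
}}

```text
time_s: 9.83
tcp_pos: [0.4632, -0.005, 0.1056]
ee_rot: [[-0.852, -0.523, -0.001], [-0.523, 0.852, -0.0], [0.001, 0.0, -1.0]]
wrist_force: [-1.9, -0.7, 3.3]
gripper_width: 0.453
gripper_force: 30.0
```

>>> {"api": "servo_tool", "payload": {
  "targets": [
    [0, 0, -0.02, 0, 25],
    [0, 0, -0.03, 0, 25],
    [0, 0, -0.04, 0, 25],
    [0, 0, -0.05, 0, 25],
    [0, 0, -0.05, 0, 25]
  ]
}}

```text
time_s: 10.25
tcp_pos: [0.4634, -0.0048, 0.1057]
ee_rot: [[-0.852, -0.524, 0.0], [-0.524, 0.852, -0.001], [-0.0, -0.001, -1.0]]
wrist_force: [-2.5, -2.2, 5.9]
gripper_width: 0.457
gripper_force: 30.0
```

>>> {"api": "servo_tool", "payload": {
  "targets": [
    [0, 0, 0.03, 0, 42],
    [0, 0, 0.03, 0, 48],
    [0, 0, 0.03, 0, 60],
    [0, 0, 0.03, 0, 70],
    [0, 0, 0.03, 0, 70]
  ]
}}

```text
time_s: 10.67
tcp_pos: [0.4635, -0.0044, 0.1054]
ee_rot: [[-0.852, -0.523, 0.0], [-0.523, 0.852, 0.0], [-0.0, 0.0, -1.0]]
wrist_force: [0.5, 0.1, 0.1]
gripper_width: 0.696
gripper_force: 0.0
```

>>> {"api": "servo_tool", "payload": {
  "targets": [
    [0, 0, 0.4, 0, 70],
    [0, 0, 1.2, 0, 70],
    [0, 0, 2.3, 0, 80],
    [0, 0, 3.4, 0, 80],
    [0, 0, 4.0, 0, 87]
  ]
}}

```text
time_s: 11.08
tcp_pos: [0.4649, -0.0043, 0.2291]
ee_rot: [[-0.852, -0.524, 0.006], [-0.524, 0.852, 0.001], [-0.005, -0.002, -1.0]]
wrist_force: [0.1, 0.0, 0.3]
gripper_width: 0.927
gripper_force: 0.0
```

>>> {"api": "servo_tool", "payload": {
  "targets": [
    [0.3, -0.4, 0, -0.1, 87],
    [1.0, -1.3, 0, -0.2, 87],
    [1.7, -2.3, 0, -0.3, 87],
    [2.5, -3.3, 0, -0.4, 87],
    [3.3, -4.3, 0, -0.5, 87]
  ]
}}

```text
time_s: 11.5
tcp_pos: [0.5632, -0.1348, 0.2254]
ee_rot: [[-0.999, -0.046, 0.0], [-0.046, 0.999, 0.0], [-0.0, 0.0, -1.0]]
wrist_force: [0.6, 1.7, 0.1]
gripper_width: 1.0
gripper_force: 0.0
```

>>> {"api": "servo_tool", "payload": {
  "targets": [
    [0.7, -1.0, 0, -0.04, 87],
    [1.4, -1.9, 0, -0.04, 87],
    [1.9, -2.6, -0.3, -0.04, 87],
    [2.3, -3.1, -0.8, -0.04, 87],
    [2.43, -3.25, -1.4, -0.04, 87]
  ]
}}

```text
time_s: 11.92
tcp_pos: [0.6372, -0.2337, 0.1827]
ee_rot: [[-1.0, -0.009, 0.002], [-0.009, 1.0, -0.001], [-0.002, -0.001, -1.0]]
wrist_force: [-0.5, 0.0, -0.3]
gripper_width: 1.0
gripper_force: 0.0
```

Run:
```python
from h import *
go(635,-231.4,40,90)
c=r.capture("top")
lo,hi=(17,100,90),(32,255,255)
u,v=proj(c,np.array([.462,-.005,.128])); b=blob(c,u,v,.128,lo,hi,20); print("SS",*b[1:])
c2=r.capture("side"); cv2.imwrite("pics/s2.png",np.vstack([c["pixels"][100:300,160:480],c2["pixels"][90:290,180:500]])[:,:,::-1].repeat(1,0))
```

```text
t 11.92 tcp [ 637.2 -233.7  182.7] yaw 90.5 need [-0.07  0.08 -4.76] -0.009 J [ -7.  29.   4.   0. -65. -83.] w 87.0 F [-0.5  0.  -0.3]
SS [456.6   8.5] [4.544e+02 4.000e-01] [51.3 42.1] 30.4
```

View pics/s2.png

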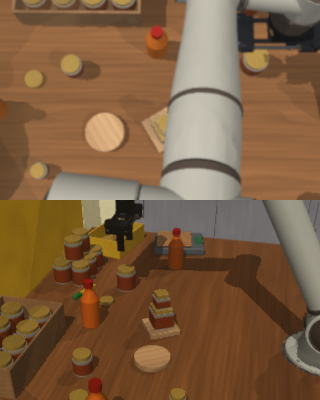

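The arm hides the square stack in the top view. The side half shows it standing on its board at about (162,315). The gripper is above the large round jar, so I descend.

>>> {"api": "servo_tool", "payload": {
  "targets": [
    [-0.07, 0.07, -0.6, 0, 87],
    [-0.07, 0.07, -1.6, 0, 87],
    [-0.07, 0.07, -2.7, 0, 87],
    [-0.07, 0.07, -3.7, 0, 87],
    [-0.07, 0.07, -4.4, 0, 87]
  ]
}}

```text
time_s: 12.43
tcp_pos: [0.632, -0.2278, 0.0498]
ee_rot: [[-1.0, -0.011, -0.002], [-0.011, 1.0, 0.001], [0.002, 0.001, -1.0]]
wrist_force: [0.3, 0.8, -1.1]
gripper_width: 1.001
gripper_force: 0.0
```

>>> {"api": "servo_tool", "payload": {
  "targets": [
    [0, 0, -0.25, 0, 87],
    [0, 0, -0.35, 0, 87],
    [0, 0, -0.35, 0, 80],
    [0, 0, -0.35, 0, 72],
    [0, 0, -0.35, 0, 67]
  ]
}}

```text
time_s: 12.85
tcp_pos: [0.6345, -0.229, 0.0432]
ee_rot: [[-1.0, -0.011, 0.004], [-0.011, 1.0, -0.001], [-0.004, -0.001, -1.0]]
wrist_force: [0.7, 0.2, 0.2]
gripper_width: 0.851
gripper_force: 0.0
```

>>> {"api": "servo_tool", "payload": {
  "targets": [
    [0, 0, 0, 0, 62],
    [0, 0, 0, 0, 55],
    [0, 0, 0, 0, 45],
    [0, 0, 0, 0, 45],
    [0, 0, 0, 0, 45]
  ]
}}

```text
time_s: 13.27
tcp_pos: [0.6343, -0.2297, 0.0429]
ee_rot: [[-1.0, -0.011, 0.003], [-0.011, 1.0, -0.002], [-0.003, -0.002, -1.0]]
wrist_force: [-0.6, -1.5, 6.4]
gripper_width: 0.729
gripper_force: 30.0
```

```bash
python3 -c "
from h import *
go(450.6,151,58,90)"
```

```text
t 13.27 tcp [ 634.3 -229.7   42.9] yaw 90.6 need [-6.12 12.69  0.5 ] -0.011 J [ -6.  37.  -5.   0. -48. -83.] w 63.4 F [-0.6 -1.5  6.4]
```

>>> {"api": "servo_tool", "payload": {
  "targets": [
    [0, 0, 0.3, 0, 45],
    [0, 0, 1.0, 0, 45],
    [0, 0, 2.0, 0, 45],
    [0, 0, 3.0, 0, 45],
    [0, 0, 4.0, 0, 45]
  ]
}}

```text
time_s: 13.68
tcp_pos: [0.6319, -0.2281, 0.1607]
ee_rot: [[-1.0, -0.01, -0.004], [-0.01, 1.0, 0.002], [0.004, 0.002, -1.0]]
wrist_force: [0.6, 0.3, -2.8]
gripper_width: 0.73
gripper_force: 30.0
```

>>> {"api": "servo_tool", "payload": {
  "targets": [
    [-0.1, 0.1, 0.8, 0, 45],
    [-0.2, 0.4, 1.3, 0, 45],
    [-0.5, 1.1, 1.6, 0, 45],
    [-0.9, 1.9, 1.7, 0, 45],
    [-1.3, 2.8, 1.7, 0, 45]
  ]
}}

```text
time_s: 14.1
tcp_pos: [0.593, -0.1437, 0.2115]
ee_rot: [[-1.0, -0.009, -0.001], [-0.009, 1.0, 0.001], [0.001, 0.001, -1.0]]
wrist_force: [0.8, 1.0, -3.1]
gripper_width: 0.73
gripper_force: 30.0
```

>>> {"api": "servo_tool", "payload": {
  "targets": [
    [-0.45, 0.9, 0, 0, 45],
    [-0.9, 1.85, 0, 0, 45],
    [-1.35, 2.8, 0, 0, 45],
    [-1.8, 3.75, 0, 0, 45],
    [-2.3, 4.7, 0, 0, 45]
  ]
}}

```text
time_s: 14.52
tcp_pos: [0.5229, -0.0021, 0.2106]
ee_rot: [[-1.0, -0.01, -0.003], [-0.01, 1.0, 0.001], [0.003, 0.001, -1.0]]
wrist_force: [0.5, 0.4, -3.0]
gripper_width: 0.727
gripper_force: 30.0
```

>>> {"api": "servo_tool", "payload": {
  "targets": [
    [-0.45, 0.95, 0, 0, 45],
    [-0.9, 1.9, 0, 0, 45],
    [-1.35, 2.85, 0, 0, 45],
    [-1.8, 3.7, 0, 0, 45],
    [-2.2, 4.5, 0, 0, 45]
  ]
}}

```text
time_s: 14.93
tcp_pos: [0.4565, 0.1323, 0.2108]
ee_rot: [[-1.0, -0.011, -0.003], [-0.011, 1.0, -0.0], [0.003, -0.0, -1.0]]
wrist_force: [0.6, 0.1, -4.0]
gripper_width: 0.73
gripper_force: 30.0
```

>>> {"api": "servo_tool", "payload": {
  "targets": [
    [-0.2, 0.4, -0.1, 0, 45],
    [-0.32, 0.6, -0.5, 0, 45],
    [-0.36, 0.68, -1.3, 0, 45],
    [-0.36, 0.69, -2.2, 0, 45],
    [-0.36, 0.69, -3.0, 0, 45]
  ]
}}

```text
time_s: 15.35
tcp_pos: [0.4463, 0.1519, 0.1202]
ee_rot: [[-1.0, -0.011, -0.003], [-0.011, 1.0, -0.0], [0.003, -0.0, -1.0]]
wrist_force: [0.5, -0.5, -4.1]
gripper_width: 0.727
gripper_force: 30.0
```

```bash
python3 -c "
from h import *
go(449.9,151,60,90)"
```

```text
t 15.35 tcp [446.3 151.9 120.2] yaw 90.6 need [ 0.12 -0.03 -2.01] -0.011 J [  39.   15.  -30.   -0.  -45. -128.] w 63.3 F [ 0.5 -0.5 -4.1]
```

>>> {"api": "servo_tool", "payload": {
  "targets": [
    [0, 0, -0.6, 0, 45],
    [0, 0, -1.1, 0, 45],
    [0, 0, -1.5, 0, 45],
    [0, 0, -1.6, 0, 45],
    [0, 0, -1.6, 0, 45]
  ]
}}

```text
time_s: 15.77
tcp_pos: [0.4468, 0.1512, 0.0727]
ee_rot: [[-1.0, -0.011, -0.004], [-0.011, 1.0, -0.002], [0.004, -0.002, -1.0]]
wrist_force: [0.6, 0.6, -2.3]
gripper_width: 0.729
gripper_force: 30.0
```

```bash
python3 -c "
from h import *
go(449.9,151,60,90)"
```

```text
t 15.77 tcp [446.8 151.2  72.7] yaw 90.6 need [ 0.1  -0.01 -0.42] -0.011 J [  38.   19.  -33.   -0.  -38. -128.] w 63.4 F [ 0.6  0.6 -2.3]
```

>>> {"api": "servo_tool", "payload": {
  "targets": [
    [0.08, 0, -0.2, 0, 45],
    [0.08, 0, -0.35, 0, 45],
    [0.08, 0, -0.42, 0, 45],
    [0.08, 0, -0.46, 0, 45],
    [0.08, 0, -0.48, 0, 45]
  ]
}}

```text
time_s: 16.18
tcp_pos: [0.4508, 0.1519, 0.0609]
ee_rot: [[-1.0, -0.011, -0.0], [-0.011, 1.0, -0.0], [0.0, -0.0, -1.0]]
wrist_force: [-5.7, -0.4, 11.7]
gripper_width: 0.73
gripper_force: 30.0
```

>>> {"api": "servo_tool", "payload": {
  "targets": [
    [0, 0, -0.02, 0, 45],
    [0, 0, -0.03, 0, 45],
    [0, 0, -0.03, 0, 45],
    [0, 0, -0.03, 0, 45],
    [0, 0, -0.03, 0, 45]
  ]
}}

```text
time_s: 16.6
tcp_pos: [0.4508, 0.1519, 0.0608]
ee_rot: [[-1.0, -0.011, 0.001], [-0.011, 1.0, 0.0], [-0.001, 0.0, -1.0]]
wrist_force: [-5.2, 1.1, 13.3]
gripper_width: 0.728
gripper_force: 30.0
```

>>> {"api": "servo_tool", "payload": {
  "targets": [
    [0, 0, 0.03, 0, 65],
    [0, 0, 0.03, 0, 70],
    [0, 0, 0.03, 0, 78],
    [0, 0, 0.03, 0, 85],
    [0, 0, 0.03, 0, 85]
  ]
}}

```text
time_s: 17.02
tcp_pos: [0.451, 0.1519, 0.0596]
ee_rot: [[-1.0, -0.011, 0.0], [-0.011, 1.0, 0.0], [-0.0, 0.0, -1.0]]
wrist_force: [-0.7, 0.6, -0.3]
gripper_width: 0.934
gripper_force: 0.0
```

>>> {"api": "servo_tool", "payload": {
  "targets": [
    [0, 0, 0.4, 0, 85],
    [0, 0, 1.2, 0, 85],
    [0, 0, 2.3, 0, 85],
    [0, 0, 3.4, 0, 85],
    [0, 0, 4.3, 0, 85]
  ]
}}

```text
time_s: 17.43
tcp_pos: [0.4512, 0.1519, 0.1907]
ee_rot: [[-1.0, -0.011, 0.001], [-0.011, 1.0, 0.001], [-0.001, 0.001, -1.0]]
wrist_force: [0.9, 0.6, -0.7]
gripper_width: 0.975
gripper_force: 0.0
```

>>> {"api": "servo_tool", "payload": {
  "targets": [
    [0.3, 0.15, 0, 0, 80],
    [1.1, 0.55, 0, 0, 75],
    [2.1, 1.05, 0, 0, 72],
    [3.1, 1.55, 0, 0, 72],
    [4.1, 2.05, 0, 0, 72]
  ]
}}

```text
time_s: 17.85
tcp_pos: [0.575, 0.2138, 0.1879]
ee_rot: [[-1.0, -0.011, -0.0], [-0.011, 1.0, -0.0], [0.0, -0.0, -1.0]]
wrist_force: [0.5, 0.3, -0.0]
gripper_width: 0.841
gripper_force: 0.0
```

>>> {"api": "servo_tool", "payload": {
  "targets": [
    [0.8, 0.4, 0, 0, 72],
    [1.3, 0.65, -0.3, 0, 72],
    [1.5, 0.77, -0.9, 0, 72],
    [1.5, 0.77, -1.5, 0, 72],
    [1.5, 0.77, -1.7, 0, 72]
  ]
}}

```text
time_s: 18.27
tcp_pos: [0.6175, 0.2357, 0.1329]
ee_rot: [[-1.0, -0.01, -0.006], [-0.01, 1.0, -0.003], [0.006, -0.003, -1.0]]
wrist_force: [-0.7, -0.2, -0.7]
gripper_width: 0.828
gripper_force: 0.0
```

Run:
```python
from h import *
go(618.8,236.4,28,90)
c=r.capture("top")
lo,hi=(17,100,90),(32,255,255)
for n,p,h in (("RL",[.4506,.151,.094],30),("SS",[.462,-.005,.128],20)):
    u,v=proj(c,np.array(p)); b=blob(c,u,v,p[2],lo,hi,h); print(n,*b[1:])
b=blob(c,265,232,.018,(8,50,150),(22,135,255),30); print("RB",*b[1:])
cv2.imwrite("pics/t3.png",c["pixels"][100:300,140:460,::-1].repeat(2,0).repeat(2,1))
```

```text
t 18.27 tcp [617.5 235.7 132.9] yaw 90.6 need [ 0.04  0.02 -3.5 ] -0.01 J [  35.   30.   -2.   -0.  -58. -124.] w 72.0 F [-0.7 -0.2 -0.7]
RL [450.8 153.5] [451.8 153.9] [57.6 57.2] 1.4
SS [457.6  -5.2] [457.8  -5. ] [53.3 51.9] 31.4
RB [450.3 152.6] [449.8 152.3] [100.3  98.3] 46.4
```

View pics/t3.png

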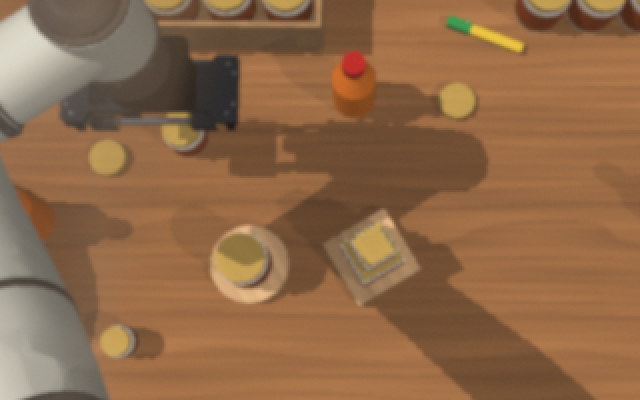

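The top view shows the square stack well nested and parallel to its board, at crop (372,250). The large round jar is centred on the round board at (245,260). The gripper is above the medium jar.

>>> {"api": "servo_tool", "payload": {
  "targets": [
    [0.04, 0.02, -0.6, 0, 72],
    [0.04, 0.02, -1.5, 0, 72],
    [0.04, 0.02, -2.4, 0, 72],
    [0.04, 0.02, -3.1, 0, 72],
    [0.04, 0.02, -3.45, 0, 72]
  ]
}}

```text
time_s: 18.73
tcp_pos: [0.6187, 0.2362, 0.0317]
ee_rot: [[-1.0, -0.011, -0.003], [-0.01, 1.0, -0.002], [0.003, -0.002, -1.0]]
wrist_force: [-0.1, 0.5, 0.3]
gripper_width: 0.825
gripper_force: 0.0
```

>>> {"api": "servo_tool", "payload": {
  "targets": [
    [0, 0, 0, 0, 68],
    [0, 0, 0, 0, 63],
    [0, 0, 0, 0, 58],
    [0, 0, 0, 0, 55],
    [0, 0, 0, 0, 53]
  ]
}}

```text
time_s: 19.15
tcp_pos: [0.6208, 0.2375, 0.0358]
ee_rot: [[-1.0, -0.011, 0.003], [-0.011, 1.0, 0.002], [-0.003, 0.002, -1.0]]
wrist_force: [0.2, 0.7, -0.3]
gripper_width: 0.637
gripper_force: 0.0
```

>>> {"api": "servo_tool", "payload": {
  "targets": [
    [0, 0, 0, 0, 48],
    [0, 0, 0, 0, 40],
    [0, 0, 0, 0, 35],
    [0, 0, 0, 0, 35],
    [0, 0, 0, 0, 35]
  ]
}}

```text
time_s: 19.57
tcp_pos: [0.6205, 0.2369, 0.0354]
ee_rot: [[-1.0, -0.011, 0.001], [-0.011, 1.0, 0.0], [-0.001, 0.0, -1.0]]
wrist_force: [-1.0, -2.3, 7.4]
gripper_width: 0.589
gripper_force: 30.0
```

```bash
python3 -c "
from h import *
go(451,152.8,122,90)"
```

```text
t 19.57 tcp [620.5 236.9  35.4] yaw 90.6 need [-5.65 -2.8   2.89] -0.011 J [  35.   37.   -7.    0.  -47. -124.] w 51.2 F [-1.  -2.3  7.4]
```

>>> {"api": "servo_tool", "payload": {
  "targets": [
    [0, 0, 0.3, 0, 35],
    [0, 0, 1.0, 0, 35],
    [0, 0, 1.9, 0, 35],
    [0, 0, 2.9, 0, 35],
    [0, 0, 3.8, 0, 35]
  ]
}}

```text
time_s: 19.98
tcp_pos: [0.6197, 0.2371, 0.1492]
ee_rot: [[-1.0, -0.011, -0.001], [-0.011, 1.0, 0.0], [0.001, 0.0, -1.0]]
wrist_force: [0.9, -0.6, -1.8]
gripper_width: 0.591
gripper_force: 30.0
```

>>> {"api": "servo_tool", "payload": {
  "targets": [
    [-0.2, -0.1, 0.4, 0, 35],
    [-0.7, -0.35, 0.5, 0, 35],
    [-1.5, -0.75, 0.5, 0, 35],
    [-2.3, -1.15, 0.5, 0, 35],
    [-3.1, -1.55, 0.5, 0, 35]
  ]
}}

```text
time_s: 20.4
tcp_pos: [0.5247, 0.1895, 0.1618]
ee_rot: [[-1.0, -0.01, -0.002], [-0.01, 1.0, -0.0], [0.002, -0.0, -1.0]]
wrist_force: [0.7, -1.0, -1.7]
gripper_width: 0.59
gripper_force: 30.0
```

>>> {"api": "servo_tool", "payload": {
  "targets": [
    [-0.8, -0.4, 0, 0, 35],
    [-1.5, -0.75, 0, 0, 35],
    [-2.1, -1.05, 0, 0, 35],
    [-2.4, -1.2, 0, 0, 35],
    [-2.49, -1.25, 0, 0, 35]
  ]
}}

```text
time_s: 20.82
tcp_pos: [0.4503, 0.152, 0.1627]
ee_rot: [[-1.0, -0.011, -0.002], [-0.011, 1.0, -0.0], [0.002, -0.0, -1.0]]
wrist_force: [0.1, -0.3, -2.1]
gripper_width: 0.591
gripper_force: 30.0
```

>>> {"api": "servo_tool", "payload": {
  "targets": [
    [0, 0, -0.2, 0, 35],
    [0, 0, -0.5, 0, 35],
    [0, 0, -0.7, 0, 35],
    [0, 0, -0.8, 0, 35],
    [0, 0, -0.8, 0, 35]
  ]
}}

```text
time_s: 21.23
tcp_pos: [0.4522, 0.1528, 0.1374]
ee_rot: [[-1.0, -0.01, -0.003], [-0.01, 1.0, -0.002], [0.003, -0.002, -1.0]]
wrist_force: [0.1, -1.0, -1.7]
gripper_width: 0.586
gripper_force: 30.0
```

```bash
python3 -c "
from h import *
go(452.7,152.8,129.4,90)"
```

```text
t 21.23 tcp [452.2 152.8 137.4] yaw 90.6 need [ 0.02 -0.   -0.27] -0.01 J [  38.   14.  -28.   -0.  -48. -128.] w 51.0 F [ 0.1 -1.  -1.7]
```

>>> {"api": "servo_tool", "payload": {
  "targets": [
    [0, 0, -0.1, 0, 35],
    [0, 0, -0.2, 0, 35],
    [0, 0, -0.26, 0, 35],
    [0, 0, -0.29, 0, 35],
    [0, 0, -0.32, 0, 35]
  ]
}}

```text
time_s: 21.65
tcp_pos: [0.4524, 0.153, 0.1294]
ee_rot: [[-1.0, -0.011, 0.0], [-0.011, 1.0, 0.0], [-0.0, 0.0, -1.0]]
wrist_force: [0.3, -0.1, -1.5]
gripper_width: 0.592
gripper_force: 30.0
```

>>> {"api": "servo_tool", "payload": {
  "targets": [
    [0, 0, -0.02, 0, 35],
    [0, 0, -0.04, 0, 35],
    [0, 0, -0.05, 0, 35],
    [0, 0, -0.05, 0, 35],
    [0, 0, -0.05, 0, 35]
  ]
}}

```text
time_s: 22.07
tcp_pos: [0.4525, 0.153, 0.1294]
ee_rot: [[-1.0, -0.011, 0.001], [-0.011, 1.0, 0.0], [-0.001, 0.0, -1.0]]
wrist_force: [-3.2, 0.3, 7.4]
gripper_width: 0.59
gripper_force: 30.0
```

>>> {"api": "servo_tool", "payload": {
  "targets": [
    [0, 0, 0.02, 0, 53],
    [0, 0, 0.02, 0, 58],
    [0, 0, 0.02, 0, 65],
    [0, 0, 0.02, 0, 75],
    [0, 0, 0.02, 0, 75]
  ]
}}

```text
time_s: 22.48
tcp_pos: [0.4524, 0.153, 0.1285]
ee_rot: [[-1.0, -0.011, 0.0], [-0.011, 1.0, -0.0], [-0.0, -0.0, -1.0]]
wrist_force: [-0.5, -0.3, 0.9]
gripper_width: 0.806
gripper_force: 0.0
```

>>> {"api": "servo_tool", "payload": {
  "targets": [
    [0, 0, 0.3, 0, 75],
    [0, 0, 1.0, 0, 75],
    [0, 0, 1.9, 0, 75],
    [0, 0, 2.8, 0, 75],
    [0, 0, 3.4, 0, 75]
  ]
}}

```text
time_s: 22.9
tcp_pos: [0.4532, 0.1533, 0.2338]
ee_rot: [[-1.0, -0.011, 0.004], [-0.011, 1.0, 0.002], [-0.004, 0.002, -1.0]]
wrist_force: [0.3, -0.0, -0.6]
gripper_width: 0.859
gripper_force: 0.0
```

>>> {"api": "servo_tool", "payload": {
  "targets": [
    [-0.2, 0.3, 0, 0.11, 70],
    [-0.6, 0.9, 0, 0.22, 70],
    [-1.1, 1.7, 0, 0.33, 70],
    [-1.6, 2.5, 0, 0.44, 70],
    [-2.1, 3.3, 0, 0.55, 70]
  ]
}}

```text
time_s: 23.32
tcp_pos: [0.3887, 0.2527, 0.2313]
ee_rot: [[-0.844, -0.536, 0.001], [-0.536, 0.844, 0.001], [-0.001, 0.0, -1.0]]
wrist_force: [-0.1, 0.4, -0.3]
gripper_width: 0.804
gripper_force: 0.0
```

>>> {"api": "servo_tool", "payload": {
  "targets": [
    [-0.5, 0.8, 0, 0.11, 70],
    [-0.9, 1.4, 0, 0.22, 70],
    [-1.15, 1.75, 0, 0.33, 70],
    [-1.26, 1.92, -0.4, 0.44, 70],
    [-1.26, 1.92, -1.0, 0.55, 70]
  ]
}}

```text
time_s: 23.73
tcp_pos: [0.3517, 0.312, 0.2025]
ee_rot: [[-0.437, -0.9, 0.003], [-0.9, 0.437, 0.005], [-0.006, -0.001, -1.0]]
wrist_force: [-0.4, 0.5, -0.3]
gripper_width: 0.806
gripper_force: 0.0
```

>>> {"api": "servo_tool", "payload": {
  "targets": [
    [0, 0, -0.8, 0.1, 70],
    [0, 0, -1.6, 0.2, 70],
    [0, 0, -2.2, 0.2, 70],
    [0, 0, -2.5, 0.2, 70],
    [0, 0, -2.6, 0.2, 70]
  ]
}}

```text
time_s: 24.15
tcp_pos: [0.3512, 0.309, 0.1216]
ee_rot: [[-0.257, -0.966, -0.001], [-0.966, 0.257, -0.002], [0.003, 0.001, -1.0]]
wrist_force: [0.4, -0.1, 1.1]
gripper_width: 0.801
gripper_force: 0.0
```

Run:
```python
from h import *
go(351.6,309.6,21,165)
c=r.capture("top")
lo,hi=(17,100,90),(32,255,255)
u,v=proj(c,np.array([.452,.153,.154])); print(u,v); b=blob(c,u,v,.154,lo,hi,18); print("RM",*b[1:])
c2=r.capture("side"); cv2.imwrite("pics/s4.png",np.hstack([c["pixels"][130:330,140:400],c2["pixels"][150:350,220:480]])[:,:,::-1].repeat(1,0))
```

```text
t 24.15 tcp [351.2 309.  121.6] yaw 165.1 need [ 0.01  0.02 -3.35] -0.001 J [ 61.  14. -30.  -0. -45. -76.] w 69.7 F [ 0.4 -0.1  1.1]
255.88083746399246 225.1012339460175
RM [449.2 145.4] [447.9 147.3] [58.7 60.6] 0.5
```

View pics/s4.png

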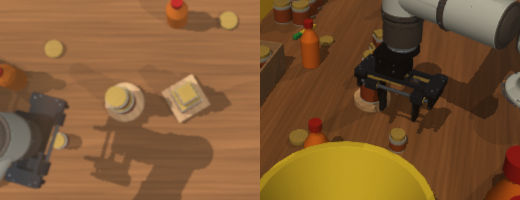

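The medium jar stands on the large one, at left crop (120,100). The gripper is above the small round jar, so I descend and grip it, then measure the medium jar's lid more tightly.

>>> {"api": "servo_tool", "payload": {
  "targets": [
    [0.01, 0.02, -0.6, 0, 65],
    [0.01, 0.02, -1.5, 0, 62],
    [0.01, 0.02, -2.4, 0, 62],
    [0.01, 0.02, -3.0, 0, 62],
    [0.01, 0.02, -3.3, 0, 62]
  ]
}}

```text
time_s: 24.67
tcp_pos: [0.3519, 0.3102, 0.0228]
ee_rot: [[-0.257, -0.966, -0.0], [-0.966, 0.257, -0.001], [0.001, 0.0, -1.0]]
wrist_force: [-0.1, -0.6, 0.6]
gripper_width: 0.717
gripper_force: 0.0
```

>>> {"api": "servo_tool", "payload": {
  "targets": [
    [0, 0, 0, 0, 58],
    [0, 0, 0, 0, 52],
    [0, 0, 0, 0, 47],
    [0, 0, 0, 0, 44],
    [0, 0, 0, 0, 42]
  ]
}}

```text
time_s: 25.08
tcp_pos: [0.3523, 0.3109, 0.0247]
ee_rot: [[-0.257, -0.966, 0.001], [-0.966, 0.257, 0.002], [-0.003, -0.001, -1.0]]
wrist_force: [0.7, 0.4, 0.2]
gripper_width: 0.511
gripper_force: 0.0
```

>>> {"api": "servo_tool", "payload": {
  "targets": [
    [0, 0, 0, 0, 38],
    [0, 0, 0, 0, 32],
    [0, 0, 0, 0, 25],
    [0, 0, 0, 0, 25],
    [0, 0, 0, 0, 25]
  ]
}}

```text
time_s: 25.5
tcp_pos: [0.352, 0.3106, 0.0242]
ee_rot: [[-0.257, -0.966, 0.001], [-0.966, 0.257, 0.001], [-0.001, -0.0, -1.0]]
wrist_force: [-0.8, 0.4, 5.8]
gripper_width: 0.452
gripper_force: 30.0
```

Run:
```python
from h import *
go(450.8,153,178,165)
c=r.capture("top")
x0,y0=int(256)-40,int(225)-40
cv2.imwrite("pics/t5.png",cv2.resize(c["pixels"][185:265,216:366,::-1],None,fx=5,fy=5,interpolation=cv2.INTER_CUBIC))
```

```text
t 25.5 tcp [352.  310.6  24.2] yaw 165.1 need [ 3.29 -5.25  5.13] -0.002 J [ 61.  24. -36.   0. -30. -76.] w 39.3 F [-0.8  0.4  5.8]
```

View pics/t5.png

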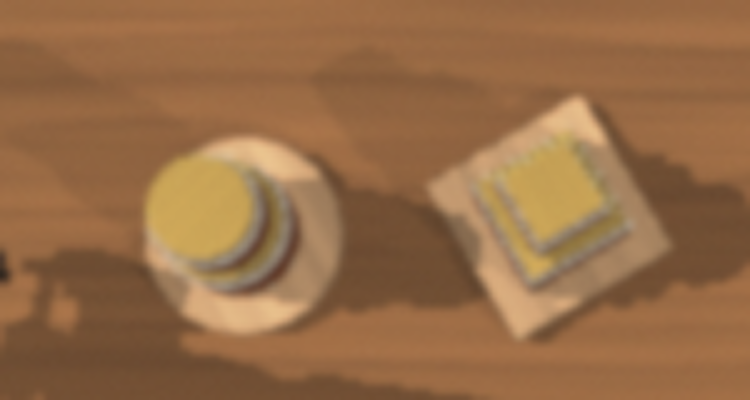

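The enlarged top view shows the medium jar's lid near full-image pixel (255.5,226), within about 2 mm of where I intended. The small square jar is centred and parallel at crop (560,195). I'll carry the small round jar across.

>>> {"api": "servo_tool", "payload": {
  "targets": [
    [0, 0, 0.3, 0, 25],
    [0, 0, 1.0, 0, 25],
    [0, 0, 2.0, 0, 25],
    [0, 0, 3.0, 0, 25],
    [0, 0, 4.0, 0, 25]
  ]
}}

```text
time_s: 25.97
tcp_pos: [0.3515, 0.3096, 0.145]
ee_rot: [[-0.257, -0.966, -0.001], [-0.966, 0.257, -0.001], [0.001, 0.0, -1.0]]
wrist_force: [0.2, 1.3, -0.0]
gripper_width: 0.452
gripper_force: 30.0
```

>>> {"api": "servo_tool", "payload": {
  "targets": [
    [0, 0, 1.0, 0, 25],
    [0.1, -0.2, 1.8, 0, 25],
    [0.4, -0.6, 2.2, 0, 25],
    [0.8, -1.2, 2.3, 0, 25],
    [1.3, -2.0, 2.3, 0, 25]
  ]
}}

```text
time_s: 26.38
tcp_pos: [0.3912, 0.2506, 0.2145]
ee_rot: [[-0.255, -0.967, 0.002], [-0.967, 0.255, 0.003], [-0.004, -0.002, -1.0]]
wrist_force: [-0.6, 0.7, -1.4]
gripper_width: 0.451
gripper_force: 30.0
```

>>> {"api": "servo_tool", "payload": {
  "targets": [
    [0.5, -0.8, 0, 0, 25],
    [1.0, -1.6, 0, 0, 25],
    [1.5, -2.4, 0, 0, 25],
    [1.85, -3.0, 0, 0, 25],
    [1.98, -3.2, 0, 0, 25]
  ]
}}

```text
time_s: 26.8
tcp_pos: [0.4506, 0.1518, 0.2126]
ee_rot: [[-0.26, -0.966, -0.001], [-0.966, 0.26, -0.001], [0.001, 0.001, -1.0]]
wrist_force: [-0.1, 0.0, -1.4]
gripper_width: 0.45
gripper_force: 30.0
```

>>> {"api": "servo_tool", "payload": {
  "targets": [
    [0, 0, -0.1, 0, 25],
    [0, 0, -0.4, 0, 25],
    [0, 0, -0.7, 0, 25],
    [0, 0, -0.8, 0, 25],
    [0, 0, -0.8, 0, 25]
  ]
}}

```text
time_s: 27.22
tcp_pos: [0.449, 0.1544, 0.187]
ee_rot: [[-0.256, -0.967, -0.003], [-0.967, 0.256, -0.002], [0.003, 0.002, -1.0]]
wrist_force: [-0.1, -0.3, -0.6]
gripper_width: 0.453
gripper_force: 30.0
```

```bash
python3 -c "
from h import *
go(450.5,154.5,178.2,165)"
```

```text
t 27.22 tcp [449.  154.4 187. ] yaw 165.2 need [ 0.05  0.   -0.29] -0.003 J [ 39.  10. -24.  -0. -56. -53.] w 39.4 F [-0.1 -0.3 -0.6]
```

>>> {"api": "servo_tool", "payload": {
  "targets": [
    [0.04, 0, -0.1, 0, 25],
    [0.04, 0, -0.2, 0, 25],
    [0.04, 0, -0.26, 0, 25],
    [0.04, 0, -0.29, 0, 25],
    [0.04, 0, -0.31, 0, 25]
  ]
}}

```text
time_s: 27.63
tcp_pos: [0.4514, 0.1542, 0.1792]
ee_rot: [[-0.257, -0.966, 0.0], [-0.966, 0.257, -0.0], [0.0, -0.0, -1.0]]
wrist_force: [-0.4, 0.2, -0.7]
gripper_width: 0.453
gripper_force: 30.0
```

>>> {"api": "servo_tool", "payload": {
  "targets": [
    [0, 0, -0.02, 0, 25],
    [0, 0, -0.04, 0, 25],
    [0, 0, -0.05, 0, 25],
    [0, 0, -0.06, 0, 25],
    [0, 0, -0.06, 0, 25]
  ]
}}

```text
time_s: 28.05
tcp_pos: [0.4516, 0.1542, 0.1783]
ee_rot: [[-0.257, -0.966, 0.001], [-0.966, 0.257, 0.0], [-0.0, -0.001, -1.0]]
wrist_force: [-2.6, 0.1, 5.2]
gripper_width: 0.449
gripper_force: 30.0
```

Contact at the expected height. I'll release, rise, and swing away so the top view is clear.

>>> {"api": "servo_tool", "payload": {
  "targets": [
    [0, 0, 0.02, 0, 42],
    [0, 0, 0.02, 0, 48],
    [0, 0, 0.02, 0, 55],
    [0, 0, 0.02, 0, 65],
    [0, 0, 0.02, 0, 65]
  ]
}}

```text
time_s: 28.47
tcp_pos: [0.4514, 0.1542, 0.1778]
ee_rot: [[-0.257, -0.966, -0.0], [-0.966, 0.257, -0.0], [0.0, 0.0, -1.0]]
wrist_force: [0.1, 0.7, -0.2]
gripper_width: 0.689
gripper_force: 0.0
```

>>> {"api": "servo_tool", "payload": {
  "targets": [
    [0, 0, 0.3, 0, 65],
    [0, 0, 1.0, 0, 65],
    [0, 0, 1.9, 0, 65],
    [0, 0, 2.5, 0, 65],
    [0, 0, 2.7, 0, 65]
  ]
}}

```text
time_s: 28.88
tcp_pos: [0.4529, 0.1549, 0.2629]
ee_rot: [[-0.257, -0.967, 0.006], [-0.967, 0.257, 0.003], [-0.005, -0.005, -1.0]]
wrist_force: [0.7, -0.3, 0.1]
gripper_width: 0.745
gripper_force: 0.0
```

>>> {"api": "servo_tool", "payload": {
  "targets": [
    [-0.2, 0.4, 0, 0, 65],
    [-0.5, 1.2, 0, 0, 65],
    [-0.8, 2.2, 0, 0, 65],
    [-1.1, 3.2, 0, 0, 65],
    [-1.4, 4.2, 0, 0, 65]
  ]
}}

```text
time_s: 29.3
tcp_pos: [0.4086, 0.281, 0.2589]
ee_rot: [[-0.258, -0.966, -0.0], [-0.966, 0.258, -0.0], [0.0, 0.0, -1.0]]
wrist_force: [0.7, 0.1, 0.3]
gripper_width: 0.745
gripper_force: 0.0
```

>>> {"api": "servo_tool", "payload": {
  "targets": [
    [-0.3, 0.9, 0, 0, 65],
    [-0.6, 1.5, 0, 0, 65],
    [-0.6, 1.8, 0, 0, 65],
    [-0.6, 1.8, 0, 0, 65],
    [-0.6, 1.8, 0, 0, 65]
  ]
}}

```text
time_s: 29.72
tcp_pos: [0.3913, 0.3339, 0.2586]
ee_rot: [[-0.257, -0.966, -0.001], [-0.966, 0.257, -0.001], [0.001, 0.0, -1.0]]
wrist_force: [-0.1, -1.0, 0.1]
gripper_width: 0.747
gripper_force: 0.0
```

Run:
```python
from h import *
go(450,153,200,165)
c=r.capture("top"); c2=r.capture("side")
for n,p in (("RS",[.4505,.153,.200]),("RM",[.4505,.153,.154]),("RL",[.4506,.152,.094]),("SS",[.462,-.005,.128])): 
    q=np.array(p); print(n,np.round((np.array(proj(c,q))-[216,185])*4+1.5,0),np.round(proj(c,q+[.01,0,0]),1)-np.round(proj(c,q),1))
a=cv2.resize(c["pixels"][185:265,216:366,::-1],None,fx=4,fy=4,interpolation=cv2.INTER_CUBIC)
b=c2["pixels"][140:280,280:430,::-1]; b=cv2.resize(b,None,fx=2,fy=2)
cv2.imwrite("pics/f6.png",np.vstack([a,np.pad(b,((0,0),(0,300),(0,0)))]))
```

```text
t 29.72 tcp [391.3 333.9 258.6] yaw 165.1 need [ 1.96 -6.03 -1.95] -0.002 J [ 59.  10. -13.  -0. -67. -73.] w 65.0 F [-0.1 -1.   0.1]
RS [149. 155.] [ 0.1 -4.6]
RM [161. 165.] [ 0.1 -4.5]
RL [177. 175.] [ 0.1 -4.2]
SS [441. 152.] [ 0.1 -4.3]
```

View pics/f6.png

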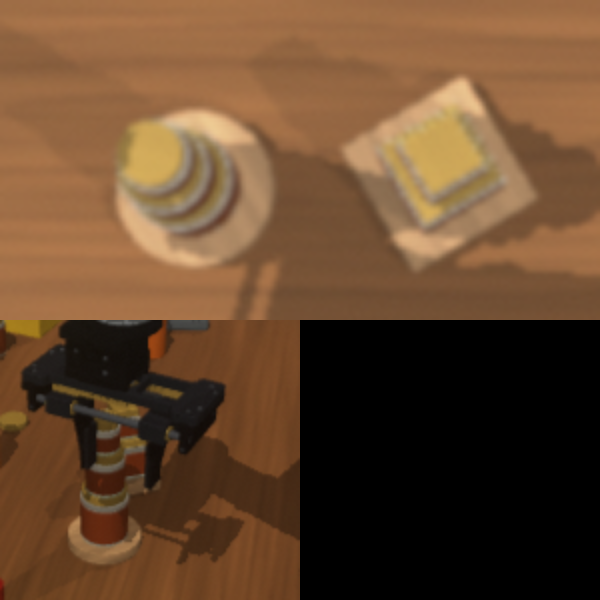

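The final view shows both stacks upright and nested. The small round lid is at about (151,157) against a predicted (149,155), and the small square lid is at about (447,153) against (441,152), so both are within 4 mm. The gripper is clear, so I'm handing in.

```bash
python3 -c "
from station import r
print(r.finish_job())"
```

```text
the job is handed in; nothing more can be done
None
```

Both stacks are built, centred to about 4 mm by the last camera check, and handed in after about 30 s of robot time; the hand-in returned no verdict.

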